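# Find the bind in a terminal box's sliding cover, back off and set the rail stop

## Task

The clear sliding cover of the yellow terminal box binds at a bend hidden in its channel. Slide it open by its handle, towards the rail stop, until you feel it begin to bind, without forcing it into the bend, and ease it back about a centimetre so that it stands free just short of the tight spot. Then slide the rail stop along until it just touches the cover's edge, so that nobody can run the cover into the bend, and let go; leave the other things on the bench alone.

Things in the scene. Friction and masses are not known exactly. Their poses are not given: they have to be found in the camera images.
- box: yellow steel terminal box bolted to the bench, 200 (x) by 560 (y) by 122 mm high with the aluminium channels along its two long top edges; origin: centre of its underside. Its +y is the direction in which the cover opens. The -y half of the top is covered by the sliding cover, the +y half by a fixed yellow plate with its top at z = 100 mm.
- cover: clear flat sliding cover, 176 (x) by 180 (y) by 6 mm, axes parallel to the box's; origin: centre of its underside, 106 mm above the bench. Its leading (+y) edge, 90 mm from the origin, is a bar 16 mm high. It slides along y with about 3 N and stays where left. Where it binds (hidden, its origin 60 mm short of to 20 mm past the box's middle) resistance grows 3 to 4 N per mm; over 25 N damages it.
- handle (a point): middle of the cover's black bow handle: a round bar 12 mm thick along the box's x, 100 mm long between its legs, axis 46 mm above the cover's underside (152 mm above the bench), 34 mm of room under it
- stop: black rail stop, a saddle 40 mm long (y) clipped over the near channel in the +y half; slides along the box's y only, with about 4 N, and stays where it is left. Origin: its middle along y, 100 mm above the bench. Its block reaches up to 129 mm above the bench; its -y face, 20 mm from the origin, meets the cover's leading bar, so touching means origins 110 mm apart along y.
- tab (a point): middle of the stop's upright grip tab: 30 mm (x) by 12 mm (y), from 129 to 170 mm above the bench; this point is 155 mm above the bench
- screwdriver: screwdriver, 200 mm, lying in front of the box: leave alone
- bin: grey open parts bin, 90 by 130 by 55 mm, in front of the -y end of the box: leave alone
- jar: white jar, 60 mm in diameter, 80 mm high, behind the box: leave alone

How it is judged:
By the outcome, as a careful person would: the job done as asked, in the order asked, and still so for the second after the job is handed in, with the robot touching nothing.
It also fails if it takes over 67 s, if anything falls off the work surface, if the arm or the gripper's body presses on something with over 40 N, if the wrist force passes 120 N, or if a joint passes its speed limit or range.

## Robot

A 6-joint arm with a two-finger parallel gripper is mounted at the origin on the work surface. World frame = base frame: x ahead of the robot, y to its left, z up, the work surface at z = 0. Lengths are in m, angles in degrees, forces in N, time in s.
With the tool pointing down it reaches from about 0.325 to 0.925 m from the base axis. Payload 3.1 kg.
Tool frame: the origin (TCP) lies between the finger pads; the fingertips stand 14 mm ahead of it and the grasp point (between the pads) lies 5 mm behind it; y points along the fingers, x is the direction in which the jaws open and shut, and the axes are right-handed (so a half turn about y gives the same grasp; the last joint's range is limited). The gripper opens to 85 mm and grips with 20 to 120 N. Pads are 22 mm wide; open, the fingers measure 114 mm over their backs; the gripper's body (76 mm by 85 mm) begins 54 mm behind the grasp point. The pads swing forward as they close: fully open they stand 13 mm farther back than shut.
Start: joints at [-73.293, 12.427, 92.441, -0, 75.132, -6.429], TCP at [0.246, -0.575, 0.245] pointing down, gripper open.
Joint ranges: [-157.48, 157.48], [-44.54, 120.13], [17.64, 146.25], [-64.5, 244.5], [7.68, 150.69], [-147.95, 147.95]. Speed limits (degrees/s): [159.86, 159.86, 180, 180, 180, 180].

## Interface

Orientations are given as a 3x3 rotation matrix whose columns are the frame's x, y, z axes.
In Python, from rig import env, optics gives the robot as it stands. The module is installed in compiled form; this text tells all that it offers.
- The arm moves only by the tool send_rows, never from a script. Its argument "targets" is one flat list of numbers, 6 for each row, row after row: the shift along the world's x, y, z in mm, then the turn, a rotation vector about the world's x, y, z in rad. A call has 1 to 5 rows; each row is the pose to reach, as a shift and turn from the pose commanded when the call began; what a row does not reach only later rows make up. A row lasts 1/12 s, in which the tool goes at most 41.7 mm and 7.16 degrees, less where a joint would pass 70% of its speed; a pose out of reach is approached as far as the arm can. A call with a gripper value outside its range is refused whole. "claw" is the finger opening in mm, from 0 to 85.4, set as the call begins (left out, the last holds). The fingers move at their own pace and stop on an object; "force" is the grip in N (left out, the last holds). Time passes only in rows, so rows that repeat a pose let the fingers close. It gives the time, the measured TCP pose, the force and the opening at its end, in the units of the state.
- env.read_state(): the state, without advancing time (a new reading comes with each control period).
- optics.get_image(name): name is "side" or "top"; returns a dict with "frame" (384x512x3 uint8, blue, green, red), "fx", "fy", "cx", "cy" (pixels), "R" (3x3) and "t" (3): a world point X has camera coordinates R X + t. Camera axes: x right, y down, z forward; pixel columns grow to the right and rows downward; lengths in m; the calibration is good to about 2 mm. A picture is of the moment at which its call begins. There is no depth.
- env.hand_in(): hands the job in, once; it reports no verdict.
The state is a dict: "clock": time; "joint_pos": joint angles; "joint_velocities": joint speeds; "effort": joint torques, N m; "eef_pos": TCP position; "tool_rot": TCP orientation; "force": force on the tool from outside, world axes, zero at the start; "torque": the same for the moment, N m; "grip_width": opening from 0.0 (shut) to 1.0 (fully open).
Only numpy, scipy, OpenCV 4.12 (cv2) and the standard library are available. Lean on these libraries where they do the work, as an engineer would, in place of code of your own. Each camera call takes 0.05 s, during which the arm holds its last target.

## Working session

There is one attempt and no reset: what is moved stays moved. The work goes in short steps, Python scripts to look and compute and a tool call to move; the robot and the scene stay as the last step left them, time stands still between calls to the robot, and variables do not carry over. Pictures are saved under pics/ and viewed, and the job is handed in when it is done.

Besides the shell and the picture viewer there is one more tool, called after ">>>" as a command line: name --argument value ..., lists and objects as JSON in quotes. send_rows: Moves the arm, as the interface text tells. Its arguments: {"type":"object","properties":{"targets":{"type":"array","items":{"type":"number"}},"claw":{"type":"number"},"force":{"type":"number"}},"required":["targets"]}

```bash
mkdir -p pics; python3 - <<'E'
from rig import env, optics
import cv2
s=env.read_state(); print(s)
for n in("side","top"):
    d=optics.get_image(n); cv2.imwrite(f"pics/{n}0.png",d["frame"]); print(n,d["fx"],d["cx"],d["cy"],d["R"],d["t"])
E
```

```text
{'clock': 0.0, 'joint_pos': array([-7.32924618e+01,  1.24773309e+01,  9.25305188e+01,  2.93414694e-04,
        7.51337024e+01, -6.42900426e+00]), 'joint_velocities': array([-0.02625774,  0.00652474,  0.0406232 ,  0.0697293 ,  0.02141905,
        0.02061208]), 'effort': array([-1.49306641e-05, -3.96844018e+01, -3.03851831e+01, -1.46508928e-04,
        9.72379261e-03,  7.80524658e-06]), 'eef_pos': array([ 0.24536155, -0.5739472 ,  0.24394346]), 'tool_rot': array([[ 3.92921607e-01, -7.05508508e-04,  9.19571701e-01],
       [-9.19568696e-01,  2.36767568e-03,  3.92922139e-01],
       [-2.45445746e-03, -9.99996948e-01,  2.81547393e-04]]), 'force': array([-0.05938411,  0.01168514, -0.21792505]), 'torque': array([-0.03678255,  0.00913121,  0.00261893]), 'grip_width': 1.000855721005716}
side 357.4319999140851 253.93796446447894 196.7420479884925 [[ 0.91542927 -0.40199215 -0.01978787]
 [-0.3009015  -0.65091436 -0.69697115]
 [ 0.26729673  0.64398199 -0.7168261 ]] [-0.50156064  0.21410721  0.64116252]
top 469.5963675234424 252.6099374184807 190.795407578088 [[ 0.01733031 -0.99977687  0.01207761]
 [-0.99178708 -0.01872024 -0.12652249]
 [ 0.12672036 -0.00978575 -0.99189021]] [-0.01033388  0.55179093  1.00940665]
```

View pics/side0.png

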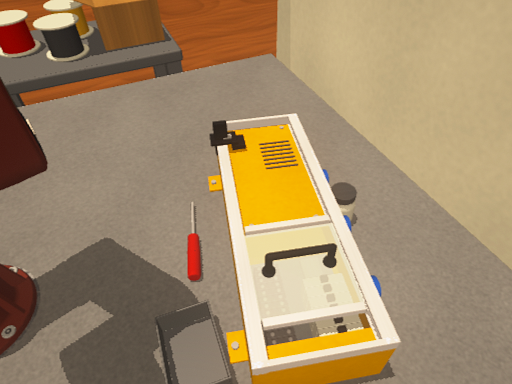

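View pics/top0.png

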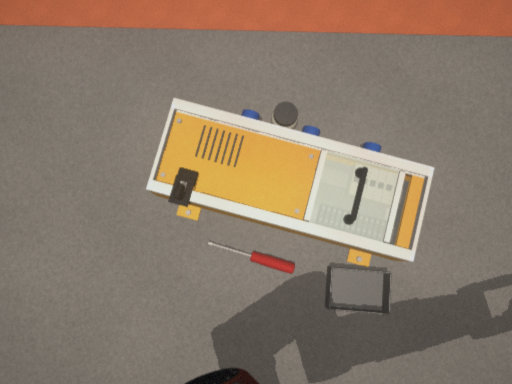

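The side view shows the box running away from the camera. The black stop is at about (228,137), the handle at about (300,258), the screwdriver at (193,250) and the bin at (193,345). In the top view the box corners are near (174,100), (148,190), (413,260) and (433,167). The handle bar runs from (361,173) to (349,219) and the stop is at (184,187). Next I'll measure these with masks.

```bash
cat > h.py <<'E'
import numpy as np, cv2
from rig import env, optics
def ray(d,u,v):
    R=np.array(d["R"]);t=np.array(d["t"])
    c=-R.T@t; r=R.T@np.array([(u-d["cx"])/d["fx"],(v-d["cy"])/d["fy"],1]); return c,r
def plane(d,u,v,z):
    c,r=ray(d,u,v); return c+r*(z-c[2])/r[2]
def tri(d1,p1,d2,p2):
    c1,r1=ray(d1,*p1);c2,r2=ray(d2,*p2)
    a,b=np.linalg.lstsq(np.c_[r1,-r2],c2-c1,rcond=None)[0]
    P,Q=c1+a*r1,c2+b*r2
    return (P+Q)/2,np.linalg.norm(P-Q)*1000
def pix(d,X):
    p=np.array(d["R"])@np.array(X)+np.array(d["t"]); return d["fx"]*p[0]/p[2]+d["cx"],d["fy"]*p[1]/p[2]+d["cy"]
E
python3 - <<'E'
from h import *
np.set_printoptions(precision=4,suppress=True)
T=optics.get_image("top");S=optics.get_image("side")
f=T["frame"];hsv=cv2.cvtColor(f,cv2.COLOR_BGR2HSV)
w=((hsv[...,1]<40)&(hsv[...,2]>190)).astype(np.uint8)
w[:95]=0
cs=cv2.findContours(w,cv2.RETR_EXTERNAL,cv2.CHAIN_APPROX_NONE)[0]
c=max(cs,key=cv2.contourArea);print(cv2.contourArea(c))
r=cv2.minAreaRect(c);b=cv2.boxPoints(r);print(b)
P=np.array([plane(T,*p,0.122) for p in b]);print(P, P.mean(0))
for i in range(4):
    e=P[(i+1)%4]-P[i];print(np.linalg.norm(e),np.degrees(np.arctan2(e[1],e[0])))
for nm,d,roi in(("top",T,(150,235,335,380)),("side",S,(235,285,255,345)),("topstop",T,(160,210,165,205)),("sidestop",S,(115,155,205,250))):
    y0,y1,x0,x1=roi
    g=d["frame"].max(2)[y0:y1,x0:x1]
    m=(g<75).astype(np.uint8)
    n,l,st,ce=cv2.connectedComponentsWithStats(m)
    for i in range(1,n):
        if st[i,4]>30: print(nm,st[i]+[x0,y0,0,0,0],ce[i]+[x0,y0])
    cv2.imwrite(f"pics/c_{nm}.png",cv2.resize(d["frame"][y0:y1,x0:x1],None,fx=6,fy=6,interpolation=cv2.INTER_NEAREST))
E
```

```text
13873.5
[[145.635  189.0648]
 [170.6856  96.1139]
 [437.5178 168.0261]
 [412.4672 260.977 ]]
[[ 0.5402  0.218   0.122 ]
 [ 0.7367  0.1749  0.122 ]
 [ 0.5953 -0.3796  0.122 ]
 [ 0.4048 -0.3229  0.122 ]] [ 0.5693 -0.0774  0.122 ]
0.20117654982137184 -12.375581530220888
0.5722899834545283 -104.31157722851663
0.1987193888388431 163.4125507133706
0.5576078733290041 75.9452107077769
top [345 168  22  55 289] [357.1038 194.2491]
side [263 244  73  33 456] [303.7522 259.0789]
topstop [169 169  27  36 401] [180.788  189.6683]
sidestop [210 121  35  34 557] [224.9066 136.4865]
```

```bash
python3 -c "
import cv2,numpy as np
a=[cv2.imread(f'pics/c_{n}.png') for n in('top','side','topstop','sidestop')]
c=np.zeros((600,800,3),np.uint8)
for i,x in enumerate(a):
    x=x[::1]; s=min(400/x.shape[1],300/x.shape[0]); x=cv2.resize(x,None,fx=s,fy=s); c[(i//2)*300:(i//2)*300+x.shape[0],(i%2)*400:(i%2)*400+x.shape[1]]=x
cv2.imwrite('pics/crops.png',c)"
```

```text
(no output)
```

View pics/crops.png

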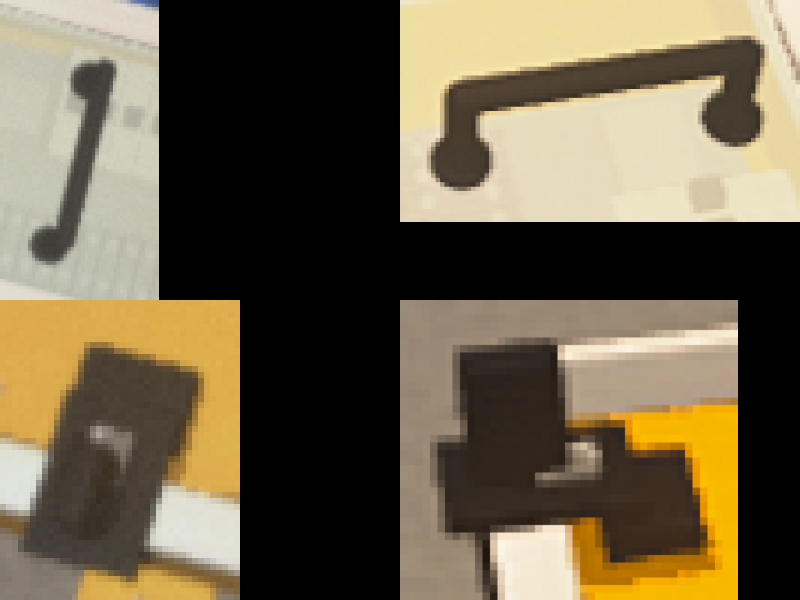

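The crops show the bow handle bar with ends at about (364.7,169.3) and (353.4,220.3) in top, and (268,257) and (333.4,246) in side. The stop's tab top is at about (213..226,121) in side. Next come line fits for the yaw, then triangulation.

```bash
python3 - <<'E'
from h import *
np.set_printoptions(precision=4,suppress=True)
T=optics.get_image("top");S=optics.get_image("side")
f=T["frame"];hsv=cv2.cvtColor(f,cv2.COLOR_BGR2HSV)
w=((hsv[...,1]<40)&(hsv[...,2]>190)).astype(np.uint8); w[:95]=0
c=max(cv2.findContours(w,cv2.RETR_EXTERNAL,cv2.CHAIN_APPROX_NONE)[0],key=cv2.contourArea)[:,0].astype(float)
cor=np.array([[174,100],[433,167],[413,260],[148,190]],float)
L=[]
for i in range(4):
    a,b=cor[i],cor[(i+1)%4]; u=(b-a)/np.linalg.norm(b-a); n=np.array([-u[1],u[0]])
    s=(c-a)@u; q=c[(abs((c-a)@n)<5)&(s>12)&(s<np.linalg.norm(b-a)-12)]
    vx,vy,x,y=cv2.fitLine(q.astype(np.float32),cv2.DIST_HUBER,0,.01,.01)[:,0]; L.append(np.cross([x,y,1],[x+vx,y+vy,1]))
P=[]
for i in range(4):
    p=np.cross(L[i-1],L[i]);p=p[:2]/p[2];print(p);P.append(plane(T,*p,.122))
P=np.array(P);print(P)
for i in range(4):
    e=P[(i+1)%4]-P[i];print(np.linalg.norm(e),np.degrees(np.arctan2(e[1],e[0])))
ctr=P.mean(0);e=(P[0]-P[1])+(P[3]-P[2]);by=e[:2]/np.linalg.norm(e[:2]);bx=np.array([by[1],-by[0]]);print("ctr",ctr,"by",by,"yaw",np.degrees(np.arctan2(-by[0],by[1])))
def loc(X): d=X[:2]-ctr[:2]; return np.array([d@bx,d@by])
a,ea=tri(T,(364.7,169.3),S,(333.4,246.3));b,eb=tri(T,(353.4,220.3),S,(268,256.8));print("handle ends",a,ea,b,eb,"mid",(a+b)/2,loc((a+b)/2))
m=plane(T,359.05,194.8,.152);print("handle top-plane",m,loc(m))
m=plane(S,300.7,251.5,.152);print("side-plane",m,loc(m))
for p in((213,121.3),(226,121)): m=plane(S,*p,.170);print("tab",m,loc(m))
m=plane(T,180.8,190,.16);print("tab top",m,loc(m))
# stop body top z=.129 corners in top view
for p in((180,167.5),(198.5,172.5),(187.5,206),(168.5,200.5)): m=plane(T,*p,.129);print(loc(m))
E
```

```text
[175.6014  98.4698]
[433.2391 167.3208]
[412.3148 260.5208]
[147.2003 188.3506]
[[ 0.7319  0.1645  0.122 ]
 [ 0.5966 -0.3708  0.122 ]
 [ 0.4057 -0.3226  0.122 ]
 [ 0.5418  0.2149  0.122 ]]
0.5521243322311733 -104.18516706115943
0.1968445584636541 165.82508725449273
0.5544722624657588 75.7977571720564
0.19669290332085293 -14.858854962293607
ctr [ 0.569  -0.0785  0.122 ] by [0.2452 0.9695] yaw -14.193723059874484
handle ends [ 0.5851 -0.2218  0.153 ] 2.0433766720188395 [ 0.4845 -0.1982  0.1541] 4.80291605657378 mid [ 0.5348 -0.21    0.1536] [-0.0009 -0.1359]
handle top-plane [ 0.5329 -0.2097  0.152 ] [-0.0028 -0.136 ]
side-plane [ 0.5366 -0.2092  0.152 ] [ 0.0007 -0.1347]
tab [0.523  0.1502 0.17  ] [-0.1007  0.2105]
tab [0.5483 0.1395 0.17  ] [-0.0735  0.2062]
tab top [0.5349 0.1411 0.16  ] [-0.0869  0.2046]
[-0.0404  0.2244]
[-0.0404  0.1853]
[-0.1118  0.1878]
[-0.1112  0.2277]
```

Everything is consistent: box about 197x553 at yaw -14.2°, handle at (0.535,-0.210) and z≈0.153, stop at local y≈0.206. I'll move above the handle with the jaws along box y.

>>> send_rows --targets '[289,365,0,0,0,-0.651,289,365,0,0,0,-0.651,289,365,0,0,0,-0.651,289,365,0,0,0,-0.651,289,365,0,0,0,-0.651]' --claw 60 --force 40

```text
clock: 0.72
eef_pos: [0.3717, -0.4151, 0.2453]
tool_rot: [[-0.206, 0.0, 0.979], [-0.979, -0.0, -0.206], [-0.0, -1.0, 0.0]]
force: [-0.1, -1.4, -0.6]
grip_width: 0.701
```

>>> send_rows --targets '[160,202,0,0,0,-0.026,160,202,0,0,0,-0.026,160,202,0,0,0,-0.026,160,202,0,0,0,-0.026,160,202,0,0,0,-0.026]'

```text
clock: 1.13
eef_pos: [0.5013, -0.2516, 0.2455]
tool_rot: [[-0.225, 0.0, 0.974], [-0.974, -0.0, -0.225], [0.0, -1.0, 0.001]]
force: [0.9, -0.9, 0.4]
grip_width: 0.701
```

>>> send_rows --targets '[0,0,0,0,0,0,0,0,0,0,0,0,0,0,0,0,0,0]'

```text
clock: 1.38
eef_pos: [0.5002, -0.2535, 0.2452]
tool_rot: [[-0.224, -0.001, 0.975], [-0.975, -0.001, -0.224], [0.001, -1.0, -0.0]]
force: [0.2, -0.3, -0.3]
grip_width: 0.704
```

```bash
python3 - <<'E'
from h import *
print(env.read_state()["eef_pos"],env.read_state()["tool_rot"],env.read_state()["force"])
for n in("side","top"): 
    d=optics.get_image(n); cv2.imwrite(f"pics/{n}1.png",d["frame"])
E
```

```text
[ 0.50019844 -0.25347972  0.24524042] [[-2.24353105e-01 -5.90851999e-04  9.74507740e-01]
 [-9.74507682e-01 -5.61806112e-04 -2.24353432e-01]
 [ 6.80044078e-04 -9.99999668e-01 -4.49746866e-04]] [ 0.23327009 -0.30871737 -0.32788171]
```

View pics/side1.png

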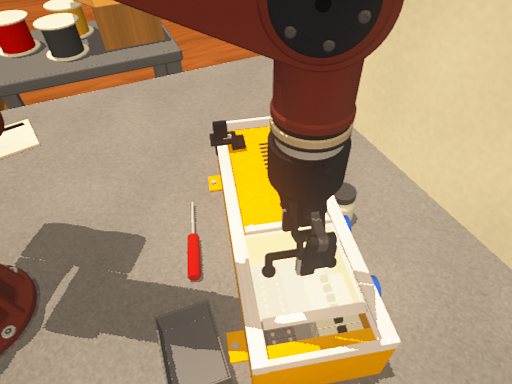

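The side view shows the gripper above the cover, short of the handle bar by about 35/43 mm, as the numbers say. I'll finish the approach and then descend.

>>> send_rows --targets '[35,44,0,0,0,-0.021,35,44,0,0,0,-0.021,35,44,0,0,0,-0.021,35,44,-25,0,0,-0.021,35,44,-50,0,0,-0.021]'

```text
clock: 1.9
eef_pos: [0.5362, -0.212, 0.1972]
tool_rot: [[-0.247, 0.005, 0.969], [-0.969, -0.004, -0.247], [0.002, -1.0, 0.005]]
force: [-0.0, -0.5, -0.5]
grip_width: 0.705
```

```bash
python3 - <<'E'
from h import *
s=env.read_state();print(s["eef_pos"],s["tool_rot"],s["force"])
for n in("side","top"): 
    d=optics.get_image(n); cv2.imwrite(f"pics/{n}2.png",d["frame"])
    print(pix(d,s["eef_pos"]))
a=cv2.imread("pics/side2.png")[200:330,220:400];b=cv2.imread("pics/top2.png")[130:260,290:440]
cv2.imwrite("pics/m2.png",np.hstack([cv2.resize(a,(400,290)),cv2.resize(b,(335,290))]))
E
```

```text
[ 0.53622656 -0.21204278  0.19721537] [[-0.24712057  0.00459652  0.96897384]
 [-0.96898187 -0.00360504 -0.24710552]
 [ 0.00235736 -0.99998294  0.00534483]] [-0.02772558 -0.50286577 -0.49663817]
(np.float64(303.7905153462885), np.float64(234.36689862350113))
(np.float64(365.96155068568766), np.float64(190.25646479830885))
```

View pics/m2.png

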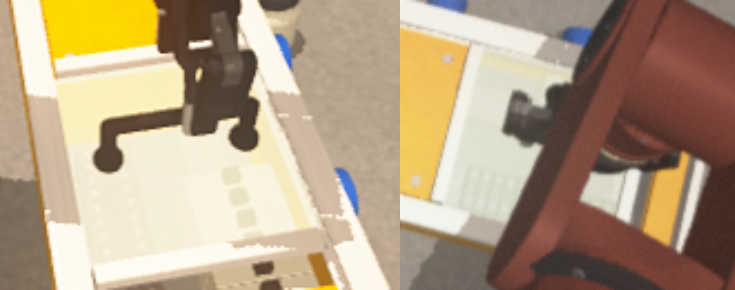

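The near finger stands in front of the bar and the far one behind it, roughly mid-bar. I'll descend and close.

>>> send_rows --targets '[0,1,-25,0,0,0,0,1,-49,0,0,0,0,1,-49,0,0,0]'

```text
clock: 2.25
eef_pos: [0.5317, -0.2083, 0.1425]
tool_rot: [[-0.247, -0.008, 0.969], [-0.969, 0.004, -0.247], [-0.002, -1.0, -0.008]]
force: [-0.8, 0.8, -0.7]
grip_width: 0.701
```

>>> send_rows --targets '[0,0,0,0,0,0,0,0,0,0,0,0,0,0,0,0,0,0,0,0,0,0,0,0,0,0,0,0,0,0]' --claw 0 --force 40

```text
clock: 2.67
eef_pos: [0.5367, -0.2092, 0.1487]
tool_rot: [[-0.246, 0.003, 0.969], [-0.969, -0.002, -0.246], [0.001, -1.0, 0.004]]
force: [-1.2, -0.3, 4.3]
grip_width: 0.129
```

>>> send_rows --targets '[0,0,0,0,0,0,0,0,0,0,0,0,0,0,0,0,0,0,0,0,0,0,0,0]'

```text
clock: 3.0
eef_pos: [0.5367, -0.2092, 0.1487]
tool_rot: [[-0.245, 0.003, 0.969], [-0.969, -0.002, -0.245], [0.001, -1.0, 0.004]]
force: [-1.6, -0.4, 6.1]
grip_width: 0.118
```

Gripped: the opening is about 10–12 mm, which fits the bar. I'll slide along box +y (0.245, 0.970), first in the free range.

>>> send_rows --targets '[0.7,2.9,1,0,0,0,1.7,6.8,1,0,0,0,2.7,10.7,1,0,0,0,3.7,14.5,1,0,0,0,4.9,19.4,1,0,0,0]'

```text
clock: 3.42
eef_pos: [0.5416, -0.1896, 0.1487]
tool_rot: [[-0.246, 0.003, 0.969], [-0.969, -0.002, -0.246], [0.001, -1.0, 0.003]]
force: [1.5, -3.6, 4.7]
grip_width: 0.121
```

>>> send_rows --targets '[1,3.9,0,0,0,0,2,7.8,0,0,0,0,2.9,11.6,0,0,0,0,3.9,15.5,0,0,0,0,4.9,19.4,0,0,0,0]'

```text
clock: 3.83
eef_pos: [0.5465, -0.1699, 0.1487]
tool_rot: [[-0.245, 0.003, 0.969], [-0.969, -0.002, -0.245], [0.001, -1.0, 0.003]]
force: [2.2, -3.1, 6.1]
grip_width: 0.123
```

>>> send_rows --targets '[1,3.9,0,0,0,0,2,7.8,0,0,0,0,2.9,11.6,0,0,0,0,3.9,15.5,0,0,0,0,4.9,19.4,0,0,0,0]'

```text
clock: 4.25
eef_pos: [0.5514, -0.1504, 0.1487]
tool_rot: [[-0.245, 0.003, 0.969], [-0.969, -0.002, -0.245], [0.001, -1.0, 0.003]]
force: [1.5, -3.3, 6.3]
grip_width: 0.121
```

>>> send_rows --targets '[0.7,2.9,0,0,0,0,1.2,4.9,0,0,0,0,1.7,6.8,0,0,0,0,2.2,8.7,0,0,0,0,2.4,9.7,0,0,0,0]'

```text
clock: 4.67
eef_pos: [0.5539, -0.1406, 0.1487]
tool_rot: [[-0.245, 0.003, 0.969], [-0.969, -0.001, -0.245], [0.001, -1.0, 0.003]]
force: [1.9, -3.5, 5.6]
grip_width: 0.121
```

>>> send_rows --targets '[0.2,1,0,0,0,0,0.5,1.9,0,0,0,0,0.7,2.9,0,0,0,0]'

```text
clock: 4.92
eef_pos: [0.5546, -0.1378, 0.1487]
tool_rot: [[-0.245, 0.003, 0.969], [-0.969, -0.002, -0.245], [0.001, -1.0, 0.003]]
force: [2.5, -2.6, 3.9]
grip_width: 0.128
```

>>> send_rows --targets '[0.2,1,0,0,0,0,0.5,1.9,0,0,0,0,0.7,2.9,0,0,0,0]'

```text
clock: 5.17
eef_pos: [0.5553, -0.1349, 0.1487]
tool_rot: [[-0.245, 0.003, 0.969], [-0.969, -0.002, -0.245], [0.001, -1.0, 0.004]]
force: [1.8, -2.2, 5.5]
grip_width: 0.123
```

>>> send_rows --targets '[0.2,1,0,0,0,0,0.5,1.9,0,0,0,0,0.7,2.9,0,0,0,0]'

```text
clock: 5.42
eef_pos: [0.556, -0.1321, 0.1487]
tool_rot: [[-0.245, 0.003, 0.969], [-0.969, -0.002, -0.245], [0.001, -1.0, 0.004]]
force: [1.3, -3.2, 5.5]
grip_width: 0.123
```

>>> send_rows --targets '[0.2,1,0,0,0,0,0.5,1.9,0,0,0,0,0.7,2.9,0,0,0,0]'

```text
clock: 5.67
eef_pos: [0.5564, -0.1305, 0.1487]
tool_rot: [[-0.245, 0.003, 0.97], [-0.97, -0.004, -0.245], [0.004, -1.0, 0.004]]
force: [-0.4, -8.4, 4.0]
grip_width: 0.123
```

The resistance jumped from about 3 to about 8 N and the cover lagged behind the command, so it has begun to bind. The local position is about -55 mm, within the stated range. I'll ease it back 10 mm from the measured place.

>>> send_rows --targets '[-0.6,-2.4,0,0,0,0,-1.2,-4.7,0,0,0,0,-1.8,-7.1,0,0,0,0,-2.3,-9,0,0,0,0,-2.7,-10.9,0,0,0,0]'

```text
clock: 6.08
eef_pos: [0.5545, -0.1382, 0.1487]
tool_rot: [[-0.246, 0.004, 0.969], [-0.969, 0.002, -0.246], [-0.003, -1.0, 0.004]]
force: [3.4, 2.2, 6.1]
grip_width: 0.117
```

>>> send_rows --targets '[0,0,0,0,0,0,0,0,0,0,0,0]'

```text
clock: 6.25
eef_pos: [0.5544, -0.1386, 0.1487]
tool_rot: [[-0.246, 0.004, 0.969], [-0.969, 0.002, -0.246], [-0.003, -1.0, 0.004]]
force: [3.3, 1.2, 5.3]
grip_width: 0.12
```

8.3 mm back so far, so 1.7 mm more.

>>> send_rows --targets '[-0.2,-1,0,0,0,0,-0.5,-1.9,0,0,0,0,-0.5,-1.9,0,0,0,0]'

```text
clock: 6.5
eef_pos: [0.5539, -0.1403, 0.1487]
tool_rot: [[-0.246, 0.004, 0.969], [-0.969, 0.002, -0.246], [-0.003, -1.0, 0.004]]
force: [3.0, 0.4, 5.9]
grip_width: 0.121
```

>>> send_rows --targets '[0,0,0,0,0,0,0,0,0,0,0,0,0,0,0,0,0,0,0,0,0,0]' --claw 45

```text
schema error: expected a multiple of 6 numbers
```

>>> send_rows --targets '[0,0,0,0,0,0,0,0,0,0,0,0,0,0,0,0,0,0]' --claw 45

```text
clock: 6.75
eef_pos: [0.5506, -0.1406, 0.1459]
tool_rot: [[-0.245, -0.004, 0.969], [-0.969, 0.002, -0.245], [-0.001, -1.0, -0.004]]
force: [-0.6, -1.0, 0.8]
grip_width: 0.523
```

>>> send_rows --targets '[0,0,25,0,0,0,0,0,55,0,0,0,0,0,90,0,0,0,0,0,90,0,0,0]'

```text
clock: 7.08
eef_pos: [0.5555, -0.1429, 0.2445]
tool_rot: [[-0.246, 0.011, 0.969], [-0.969, -0.004, -0.246], [0.001, -1.0, 0.011]]
force: [0.9, -0.4, 2.6]
grip_width: 0.524
```

>>> send_rows --targets '[-17,283,0,0,0,0,-17,283,0,0,0,0,-17,283,0,0,0,0,-17,283,0,0,0,0,-17,283,0,0,0,0]'

```text
clock: 7.5
eef_pos: [0.5382, 0.068, 0.2363]
tool_rot: [[-0.247, -0.002, 0.969], [-0.969, 0.0, -0.247], [0.0, -1.0, -0.002]]
force: [0.5, 0.0, 1.0]
grip_width: 0.528
```

>>> send_rows --targets '[-5,75,0,0,0,0,-5,75,0,0,0,0,-5,75,0,0,0,0,-5,75,0,0,0,0]'

```text
clock: 7.83
eef_pos: [0.5333, 0.1429, 0.2362]
tool_rot: [[-0.242, -0.002, 0.97], [-0.97, -0.001, -0.242], [0.001, -1.0, -0.002]]
force: [0.1, 0.1, -0.1]
grip_width: 0.529
```

```bash
python3 - <<'E'
from h import *
s=env.read_state();print(s["eef_pos"],s["tool_rot"],s["force"])
for n in("side","top"): 
    d=optics.get_image(n); cv2.imwrite(f"pics/{n}3.png",d["frame"])
    print(pix(d,s["eef_pos"]))
a=cv2.imread("pics/side3.png")[80:340,170:400];b=cv2.imread("pics/top3.png")[90:270,140:440]
cv2.imwrite("pics/m3.png",np.hstack([cv2.resize(a,(300,340)),cv2.resize(b,(500,340))]))
E
```

```text
[0.53333353 0.14286945 0.23623151] [[-2.41879200e-01 -2.29240541e-03  9.70303663e-01]
 [-9.70305731e-01 -5.76452114e-04 -2.41881077e-01]
 [ 1.11382309e-03 -9.99997206e-01 -2.08490233e-03]] [ 0.13488668  0.09400636 -0.1396164 ]
(np.float64(215.76622385061796), np.float64(93.51024733835696))
(np.float64(173.86234345747494), np.float64(185.36667015328754))
```

View pics/m3.png

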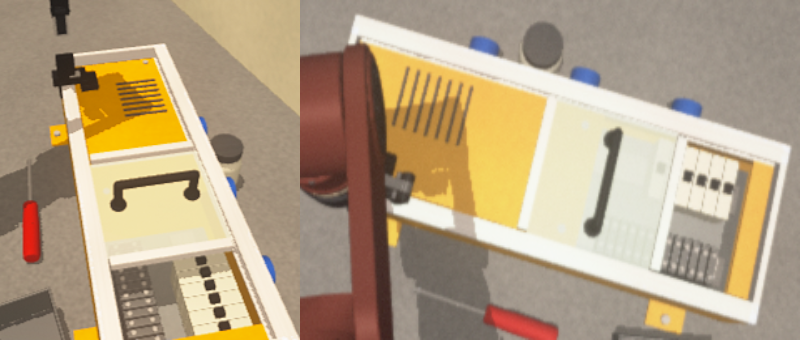

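The cover moved with its white leading bar at about (281,177) in top, and the terminals are now exposed. The gripper is over the stop's tab. I'll descend on the tab.

>>> send_rows --targets '[1,-1,-30,0,0,0,1,-1,-60,0,0,0,1,-1,-84,0,0,0,1,-1,-84,0,0,0]'

```text
clock: 8.27
eef_pos: [0.531, 0.1377, 0.1471]
tool_rot: [[-0.248, -0.012, 0.969], [-0.969, -0.002, -0.248], [0.005, -1.0, -0.011]]
force: [-1.7, -0.5, -0.8]
grip_width: 0.525
```

>>> send_rows --targets '[0,0,0,0,0,0,0,0,0,0,0,0,0,0,0,0,0,0,0,0,0,0,0,0,0,0,0,0,0,0]' --claw 0 --force 40

```text
clock: 8.68
eef_pos: [0.537, 0.1408, 0.1552]
tool_rot: [[-0.246, 0.004, 0.969], [-0.969, 0.001, -0.246], [-0.002, -1.0, 0.003]]
force: [0.5, 3.1, 0.3]
grip_width: 0.136
```

```bash
python3 - <<'E'
from h import *
s=env.read_state();print(s["eef_pos"],s["force"])
ctr=np.array([.569,-.0785]);by=np.array([.2452,.9695]);bx=np.array([by[1],-by[0]])
print("tcp loc",(s["eef_pos"][:2]-ctr)@by,(s["eef_pos"][:2]-ctr)@bx)
T=optics.get_image("top");cv2.imwrite("pics/top4.png",T["frame"])
S=optics.get_image("side");cv2.imwrite("pics/side4.png",S["frame"])
# handle centroid local y in top & side, compare with start
g=T["frame"]; a=g[145:250,265:330]
cv2.imwrite("pics/c4.png",cv2.resize(a,None,fx=5,fy=5,interpolation=cv2.INTER_NEAREST))
a=S["frame"][90:250,190:340]
cv2.imwrite("pics/c4s.png",cv2.resize(a,None,fx=4,fy=3.5,interpolation=cv2.INTER_NEAREST))
E
```

```text
[0.53700971 0.14079656 0.15523489] [0.50311074 3.1127074  0.25310711]
tcp loc 0.20476399531358885 -0.08478609985388345
```

View pics/c4.png

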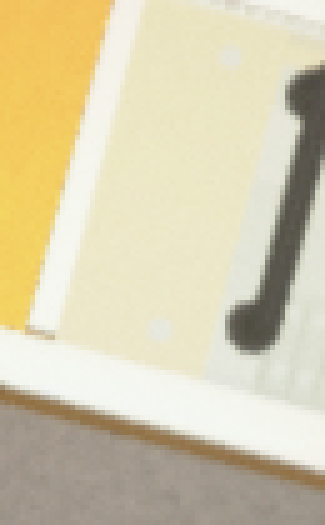

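View pics/c4s.png

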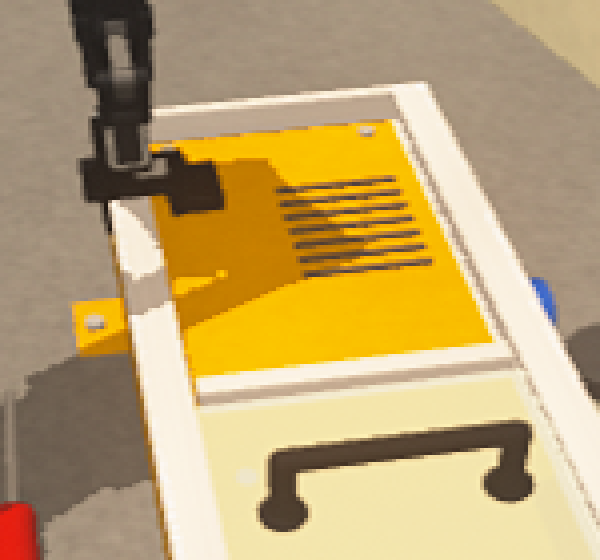

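```bash
python3 - <<'E'
from h import *
T=optics.get_image("top")
ctr=np.array([.569,-.0785]);by=np.array([.2452,.9695])
for p in((287.2,145),(270.4,211)):print((plane(T,*p,.122)[:2]-ctr)@by)
E
```

```text
0.02573985966238192
0.024065724909522728
```

Leading edge from the image (25 mm) agrees with the handle reading (26 mm), so the stop's expected travel is about 159 mm. I'll slide it 144 mm first.

>>> send_rows --targets '[-1.2,-4.8,0,0,0,0,-3.2,-12.6,0,0,0,0,-5.9,-23.3,0,0,0,0,-8.8,-34.9,0,0,0,0,-11.8,-46.5,0,0,0,0]'

```text
clock: 9.25
eef_pos: [0.5252, 0.0941, 0.1552]
tool_rot: [[-0.245, 0.004, 0.969], [-0.969, 0.002, -0.245], [-0.003, -1.0, 0.004]]
force: [1.7, 4.5, 3.6]
grip_width: 0.13
```

>>> send_rows --targets '[-2.4,-9.3,0,0,0,0,-4.7,-18.6,0,0,0,0,-7.1,-27.9,0,0,0,0,-9.4,-37.2,0,0,0,0,-11.8,-46.5,0,0,0,0]'

```text
clock: 9.67
eef_pos: [0.5134, 0.047, 0.1552]
tool_rot: [[-0.246, 0.004, 0.969], [-0.969, 0.001, -0.246], [-0.002, -1.0, 0.004]]
force: [2.2, 4.6, 6.1]
grip_width: 0.134
```

>>> send_rows --targets '[-2.9,-11.6,0,0,0,0,-5.9,-23.3,0,0,0,0,-8.8,-34.9,0,0,0,0,-10.8,-42.7,0,0,0,0,-11.8,-46.5,0,0,0,0]'

```text
clock: 10.08
eef_pos: [0.5015, -0.0002, 0.1552]
tool_rot: [[-0.246, 0.004, 0.969], [-0.969, -0.0, -0.246], [-0.001, -1.0, 0.004]]
force: [1.5, 4.5, 5.7]
grip_width: 0.135
```

>>> send_rows --targets '[0,0,0,0,0,0]'

```text
clock: 10.17
eef_pos: [0.5014, -0.0007, 0.1552]
tool_rot: [[-0.246, 0.003, 0.969], [-0.969, -0.001, -0.246], [0.001, -1.0, 0.004]]
force: [0.7, 1.1, 6.3]
grip_width: 0.131
```

```bash
python3 - <<'E'
from h import *
s=env.read_state();print(s["eef_pos"],s["force"])
ctr=np.array([.569,-.0785]);by=np.array([.2452,.9695]);bx=np.array([by[1],-by[0]])
print("tcp loc",(s["eef_pos"][:2]-ctr)@by,(s["eef_pos"][:2]-ctr)@bx)
S=optics.get_image("side")
cv2.imwrite("pics/c5s.png",cv2.resize(S["frame"][130:280,190:340],None,fx=4,fy=4,interpolation=cv2.INTER_NEAREST))
E
```

```text
[ 0.50137038 -0.00068587  0.15519044] [0.68117418 1.08119045 6.29980696]
tcp loc 0.05885801179639692 -0.08464694476030978
```

View pics/c5s.png

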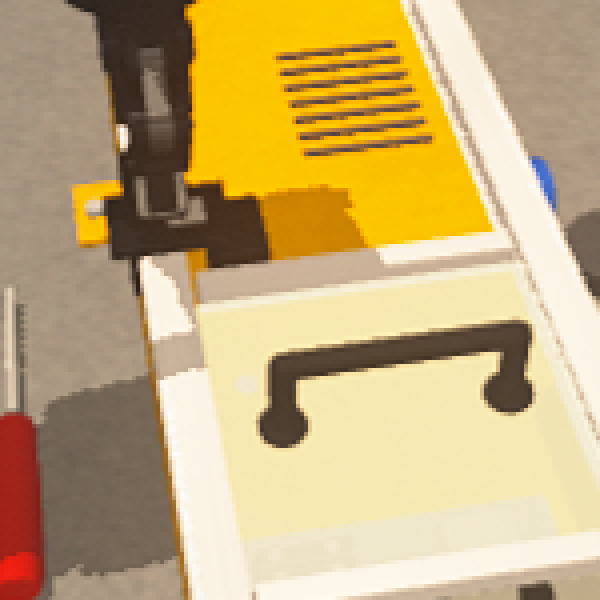

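The stop stands just short of the leading bar, with about 12 mm expected. I'll move 8 mm more and then feel for contact.

>>> send_rows --targets '[-0.5,-1.9,0,0,0,0,-1,-3.9,0,0,0,0,-1.5,-5.8,0,0,0,0,-1.7,-6.8,0,0,0,0,-2,-7.8,0,0,0,0]'

```text
clock: 10.63
eef_pos: [0.4997, -0.0074, 0.1552]
tool_rot: [[-0.246, 0.004, 0.969], [-0.969, -0.0, -0.246], [-0.001, -1.0, 0.004]]
force: [1.7, 4.0, 5.2]
grip_width: 0.128
```

>>> send_rows --targets '[-0.1,-0.5,0,0,0,0,-0.25,-1,0,0,0,0]'

```text
clock: 10.8
eef_pos: [0.4994, -0.0083, 0.1552]
tool_rot: [[-0.246, 0.004, 0.969], [-0.969, -0.0, -0.246], [-0.001, -1.0, 0.004]]
force: [2.1, 3.8, 5.7]
grip_width: 0.132
```

>>> send_rows --targets '[-0.1,-0.5,0,0,0,0,-0.25,-1,0,0,0,0,-0.4,-1.5,0,0,0,0]'

```text
clock: 11.05
eef_pos: [0.499, -0.0098, 0.1552]
tool_rot: [[-0.246, 0.004, 0.969], [-0.969, -0.0, -0.246], [-0.001, -1.0, 0.004]]
force: [2.0, 3.9, 6.2]
grip_width: 0.133
```

>>> send_rows --targets '[-0.1,-0.5,0,0,0,0,-0.25,-1,0,0,0,0]'

```text
clock: 11.22
eef_pos: [0.4988, -0.0108, 0.1552]
tool_rot: [[-0.246, 0.004, 0.969], [-0.969, -0.0, -0.246], [-0.001, -1.0, 0.004]]
force: [2.6, 4.4, 6.4]
grip_width: 0.135
```

>>> send_rows --targets '[-0.1,-0.4,0,0,0,0,-0.2,-0.8,0,0,0,0]'

```text
clock: 11.38
eef_pos: [0.4986, -0.0116, 0.1552]
tool_rot: [[-0.246, 0.004, 0.969], [-0.969, -0.0, -0.246], [-0.001, -1.0, 0.004]]
force: [2.3, 3.8, 5.9]
grip_width: 0.13
```

>>> send_rows --targets '[-0.1,-0.4,0,0,0,0,-0.2,-0.8,0,0,0,0]'

```text
clock: 11.55
eef_pos: [0.4984, -0.0124, 0.1552]
tool_rot: [[-0.246, 0.004, 0.969], [-0.969, -0.0, -0.246], [-0.001, -1.0, 0.004]]
force: [2.0, 4.1, 6.4]
grip_width: 0.135
```

>>> send_rows --targets '[-0.1,-0.4,0,0,0,0,-0.2,-0.8,0,0,0,0]'

```text
clock: 11.72
eef_pos: [0.4983, -0.013, 0.1552]
tool_rot: [[-0.246, 0.004, 0.969], [-0.969, 0.0, -0.246], [-0.001, -1.0, 0.004]]
force: [2.7, 5.9, 6.2]
grip_width: 0.131
```

>>> send_rows --targets '[-0.05,-0.3,0,0,0,0,-0.1,-0.5,0,0,0,0]'

```text
clock: 11.88
eef_pos: [0.4983, -0.013, 0.1552]
tool_rot: [[-0.246, 0.004, 0.969], [-0.969, 0.001, -0.246], [-0.002, -1.0, 0.004]]
force: [3.7, 5.9, 6.0]
grip_width: 0.134
```

Along-rail force rose from 4.5 to 6.6 N with no further motion, so the stop is touching the cover. I'll release and retreat.

>>> send_rows --targets '[0,0,0,0,0,0,0,0,0,0,0,0,0,0,0,0,0,0,0,0,0,0,0,0]' --claw 45

```text
clock: 12.22
eef_pos: [0.4955, -0.0139, 0.1525]
tool_rot: [[-0.246, -0.002, 0.969], [-0.969, -0.001, -0.246], [0.001, -1.0, -0.002]]
force: [0.9, -0.6, -0.8]
grip_width: 0.527
```

>>> send_rows --targets '[0,0,20,0,0,0,0,0,50,0,0,0,0,0,85,0,0,0,0,0,120,0,0,0,0,0,120,0,0,0]'

```text
clock: 12.63
eef_pos: [0.5006, -0.0146, 0.2815]
tool_rot: [[-0.246, 0.013, 0.969], [-0.969, -0.003, -0.246], [-0.0, -1.0, 0.014]]
force: [1.3, -0.5, 1.5]
grip_width: 0.523
```

>>> send_rows --targets '[-60,200,0,0,0,0,-60,200,0,0,0,0,-60,200,0,0,0,0,-60,200,0,0,0,0,-60,200,0,0,0,0]'

```text
clock: 13.05
eef_pos: [0.4356, 0.1871, 0.2728]
tool_rot: [[-0.247, -0.0, 0.969], [-0.969, -0.001, -0.247], [0.001, -1.0, -0.0]]
force: [0.2, 0.1, 0.2]
grip_width: 0.527
```

```bash
python3 - <<'E'
from h import *
s=env.read_state();print(s["clock"],s["eef_pos"],s["force"])
S=optics.get_image("side");T=optics.get_image("top")
cv2.imwrite("pics/s6.png",cv2.resize(S["frame"][130:280,190:340],None,fx=4,fy=4,interpolation=cv2.INTER_NEAREST))
cv2.imwrite("pics/t6.png",cv2.resize(T["frame"][130:250,200:350],None,fx=5,fy=5,interpolation=cv2.INTER_NEAREST))
E
```

```text
13.05 [0.43560251 0.18706615 0.27283252] [0.21848527 0.0900949  0.23596074]
```

View pics/s6.png

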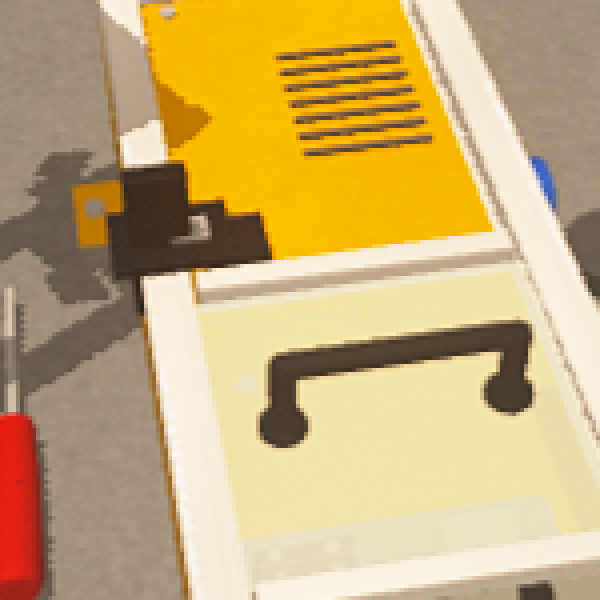

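View pics/t6.png

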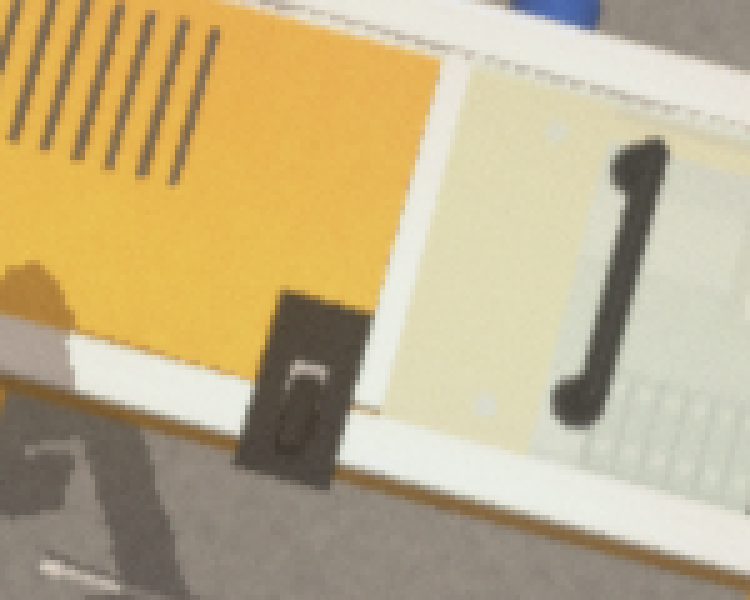

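Both views show the stop's face against the leading bar (top crop about (372,315)) with no visible gap. The handle is at the same pixels as before contact, and the gripper is clear. I'll hold still briefly, then hand in.

>>> send_rows --targets '[0,0,0,0,0,0,0,0,0,0,0,0,0,0,0,0,0,0]'

```text
clock: 13.4
eef_pos: [0.437, 0.1848, 0.273]
tool_rot: [[-0.247, -0.0, 0.969], [-0.969, -0.001, -0.247], [0.001, -1.0, -0.0]]
force: [-0.4, -0.8, 0.0]
grip_width: 0.528
```

```bash
python3 -c "
from rig import env
env.hand_in(); print(env.read_state()['clock'])"
```

```text
the job is handed in; nothing more can be done
the job is handed in; nothing more can be done
```

I slid the cover open about 81 mm by its handle. There the resistance rose from about 3 N to about 8 N, so I stopped and eased it back about 10 mm. I then slid the rail stop by its tab about 157 mm until it met the cover's leading bar, let go and moved the arm clear. I handed the job in at about 13.4 s.

**Last checks:**
- **Contact:** the force along the rail rose from about 4.5 N to 6.6 N and the stop moved no further.
- **Position:** contact came within about 1 mm of the place worked out from the cover's position (origins 110 mm apart).
- **Pictures after letting go:** both views show no visible gap between stop and bar, and the handle is where it was before contact. The screwdriver, bin and jar were not touched.

No check failed. The leading edge measured from the picture and from the arm's reading differed by about 1–2 mm, which is within the calibration.

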